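# Tare the bench scale through its recessed key well

## Task

A green tin stands on the bench scale and has to be tared. Push the scale's sliding dust cover fully open by its orange rib, reach into the well beneath it with a fingertip and press the sunken blue tare key all the way down for half a second, then push the cover fully shut again. Only push and press: the tin stays where it is on the pan, and the tub, tape roll and screwdriver round the scale are neither moved nor lifted.

Things in the scene. Friction and masses are not known exactly. Their poses are not given: they have to be found in the camera images.
- scale: Grey bench scale fixed to the bench, 200 (x) x 180 (y) mm, deck top at 60 mm. Origin: centre of its underside. -x is its front (display window, towards the robot), +y its left seen from the front. A steel pan (122 x 150 mm, top at 66 mm, centred at x = +36) covers the rear; well and cover lie in the front strip between two rails along y (6 mm high, 52 mm apart)
- well_mouth (a point): Centre of the mouth of the key well, level with the deck top, at (-62, -30, 60) mm in the scale's frame. The well is rectangular with upright walls, 38 mm along the scale's x and 50 mm along its y, 38 mm deep. Axes as the scale's
- well_cover (a joint): Travel of the black sliding dust cover (50 mm along x, 58 mm along y, its top 4.5 mm above the deck): 0 m = shut, centred over the well; 0.060 m = fully open, slid to the scale's +y, the whole well free. It slides stiffly (about 1.5 N), stops at both ends and stays where it is left; it may start up to 12 mm ajar
- cover_rib (a point): Middle of the top edge of the orange rib across the middle of the cover; moves with the cover. The rib is 40 mm along the scale's x, 8 mm thick along its y and stands 15 mm above the cover's top, its top edge 19.5 mm above the deck. Push it on its -y face to open and on its +y face to shut
- tare_key (a joint): Travel of the tare key: 0 m = up, 0.006 m = fully down. It springs back by itself; 2 N starts it moving and 5 N holds it fully down
- tare_key_top (a point): Centre of the top face of the round blue tare key (24 mm across) in the middle of the well; at rest 26 mm below the deck top, 12 mm above the well's floor, moving straight down with the key
- green_tin: Closed round green tin, 74 mm across, 32 mm high, loose on the pan. Origin: centre of its underside
- white_tub: White plastic tub with lid, 65 mm across, 50 mm high, loose on the bench to the right of the scale. Origin: centre of its underside
- tape_green: Roll of tape with a green core lying flat, 72 mm across, 18 mm high, loose on the bench to the left of the scale. Origin: centre of its underside
- screwdriver_amber: Screwdriver with an amber handle, 174 mm long along its y, 27 mm thick, loose on the bench in front of the scale. Origin: under its middle, at the bench

How it is judged (in metres and radians):
On the way, in this order (a step that is already met when the one before it is completed fails the run):
1. the dust cover is pushed open (at least 52 of its 60 mm) (value of joint well_cover above 0.052 m), for 0.1 s.
2. the tare key is pressed down (at least 5 of its 6 mm) and kept there for 0.3 s, the cover open (value of joint tare_key above 0.005 m and value of joint well_cover above 0.045 m), for 0.3 s.
At the end, for the whole second after the job is handed in: The cover is shut to within 5 mm, the tare key is up again, the green tin stands upright and still on the pan within 10 mm of where it was, and the tub, tape roll and screwdriver are within 15 mm of where they were (value of joint well_cover below 0.005 m and value of joint tare_key below 0.001 m and distance of green_tin from where it was at the start of the episode below 0.01 m and angle between green_tin's own z axis and vertical below 0.1 rad and linear speed of green_tin below 0.02 m/s and distance of each of white_tub, tape_green, screwdriver_amber from where it was at the start of the episode below 0.015 m); the robot touches nothing.
It fails at once if the green tin is shifted by more than 10 mm, lifted or tipped (distance of green_tin from where it was at the start of the episode above 0.01 m or angle between green_tin's own z axis and vertical above 0.15 rad).
It fails at once if the tub, tape roll or screwdriver is moved or lifted by more than 15 mm (distance of any of white_tub, tape_green, screwdriver_amber from where it was at the start of the episode above 0.015 m).
It also fails if it takes over 51 s, if anything falls off the work surface, if the arm or the gripper's body presses on something with over 40 N, if the wrist force passes 120 N, or if a joint passes its speed limit or range.

## Robot

A 6-joint arm with a two-finger parallel gripper is mounted at the origin on a cart in front of the work surface, level with it; the furniture and walls round the work are solid. World frame = base frame: x ahead of the robot, y to its left, z up, the work surface at z = 0. Lengths are in m, angles in degrees, forces in N, time in s.
With the tool pointing down it reaches from about 0.25 to 0.725 m from the base axis. Payload 9.7 kg.
Tool frame: the origin (TCP) lies at the centre of the arm's flange, where the gripper is bolted on; the fingertips stand 173 mm ahead of it and the grasp point (between the pads) lies 155 mm ahead of it; z points along the fingers, y is the line along which they close (so a half turn about z gives the same grasp; the last joint's range is limited). The gripper opens to 85 mm and grips with 20 to 120 N. Pads are 22 mm wide; open, the fingers measure 114 mm over their backs; the gripper's body (76 mm by 85 mm) begins 54 mm behind the grasp point. The pads swing forward as they close: fully open they stand 13 mm farther back than shut.
Start: joints at [-71.448, 4.979, 10.078, 95.1, 0, 90], TCP at [0.175, -0.521, 0.405] pointing down, gripper open.
Joint ranges: [-179.16, 179.16], [-48.56, 103.87], [-65.8, 70.77], [-126.05, 130.52], [-82.76, 87.17], [-180, 180]. Speed limits (degrees/s): [127.2, 127.2, 147.25, 180, 180, 180].

## Interface

Orientations are given as [roll, pitch, yaw] about the fixed x, y, z axes, in that order (R = Rz(yaw) Ry(pitch) Rx(roll)).
In Python, from workcell import monitor, camera, get_calibration, bot gives the robot as it stands.
- The arm moves only by the tool carry_out, never from a script. Its argument "targets" is text: rows parted by semicolons, each of 7 numbers parted by spaces: the shift along the tool's x, y, z in units of 0.04 m (1.0 is 0.04 m), then the turn, a rotation vector about the tool's x, y, z in units of 0.1 rad (1.0 is 0.1 rad), then the opening, from -1 (shut) to 1 (fully open), so that 0 is half open. A call has exactly 8 rows; each row shifts and turns the commanded pose from where the row before left it, along the tool's axes as they then stand; what a row does not reach is not made up. A row lasts 1/12 s, in which the tool goes at most 41.7 mm and 7.16 degrees, less where a joint would pass 70% of its speed; a pose out of reach is approached as far as the arm can. A call with a number of a shift or a turn outside -1 to 1 is refused whole. A call with a gripper value outside its range is refused whole. The fingers move at their own pace and stop on an object; "newtons" is the grip in N (left out, the last holds). Time passes only in rows, so rows that do not move let the fingers close, or fill a call up. It gives the time, the measured TCP pose, the force, the opening and the grip force at its end, in the units of the state.
- monitor.get_obs(): the state, without advancing time (a new reading comes with each control period).
- camera(name): name is "scene" or "top" or "wrist"; returns the picture (384x512x3 uint8, red, green, blue); there is no depth.
- get_calibration(name): a dict with "fx", "fy", "cx", "cy" (pixels), "D" ([k1, k2, p1, p2, k3] as OpenCV has them; the pictures are not rectified), "view" (4x4, takes a point from world to camera coordinates). Camera axes: x right, y down, z forward; pixel columns grow to the right and rows downward; lengths in m; the calibration is good to about 2 mm. A picture is of the moment at which its call begins: read the wrist's pose just before it. get_calibration takes no time and is no camera call; for the wrist camera it gives the pose at the moment of the call.
- bot.job_done(): hands the job in; it is judged then, once.
The state is a dict: "time": time; "q": joint angles; "qd": joint speeds; "joint_efforts": joint torques, N m; "ee_pos": TCP position; "tcp_rot": TCP orientation; "wrist_force": force on the tool from outside, world axes, zero at the start; "torque": the same for the moment, N m; "opening": finger opening in m; "grasp_force": force on a finger pad.
Only numpy, scipy, OpenCV 4.12 (cv2) and the standard library are available. Lean on these libraries where they do the work, as an engineer would, in place of code of your own. Each camera call takes 0.05 s, during which the arm holds its last target. There are 200 camera calls.

## Working session

There is one attempt and no reset: what is moved stays moved. The work goes in short steps, Python scripts to look and compute and a tool call to move; the robot and the scene stay as the last step left them, time stands still between calls to the robot, and variables do not carry over. Pictures are saved under pics/ and viewed, at most 10 in all, crops included, and the job is handed in when it is done.

Besides the shell and the picture viewer there is one more tool, called after "Request:" in YAML: its name, and indented under it one key for each argument. carry_out: Moves the arm, as the interface text tells. Shifts and turns lie within -1 to 1; 1 stands for 0.04 m of shift or 0.1 rad of turn. Its arguments: {"type":"object","properties":{"targets":{"type":"string"},"newtons":{"type":"number"}},"required":["targets"]}

```bash
mkdir -p pics; python3 - <<'E'
from workcell import monitor,camera,get_calibration
import cv2,numpy as np
o=monitor.get_obs();print(o)
for n in("scene","top"):
    im=camera(n);np.save(f"pics/{n}0.npy",im);cv2.imwrite(f"pics/{n}0.png",cv2.cvtColor(im,cv2.COLOR_RGB2BGR))
    c=get_calibration(n);print(n,{k:np.round(v,4).tolist() for k,v in c.items()})
E
```

```text
{'time': 0.0, 'q': array([-7.14476637e+01,  5.01167684e+00,  1.00338494e+01,  9.51001539e+01,
        5.02545362e-04,  9.00019128e+01]), 'qd': array([ 0.10267723, -0.04870977, -0.03328639,  0.058381  ,  0.04408292,
       -0.02788085]), 'joint_efforts': array([ 2.94137899e-03, -5.20390785e+01,  4.64808333e+01,  1.62711809e-02,
        3.01927366e-05,  1.83520228e-05]), 'ee_pos': array([ 0.17499458, -0.52141728,  0.40397197]), 'tcp_rot': array([-1.79922019e+02, -4.99941520e-04,  1.85504228e+01]), 'wrist_force': array([ 0.03405432, -0.31851823, -0.51702653]), 'torque': array([-0.01023556,  0.0084146 ,  0.06450271]), 'grasp_force': 0.0, 'opening': 0.08565397964427113}
scene {'fx': 481.1362, 'fy': 481.1362, 'cx': 252.7398, 'cy': 183.652, 'D': [-0.1209, 0.0, 0.0, 0.0, 0.0], 'view': [[0.848, -0.5299, 0.0108, -0.5396], [-0.261, -0.4353, -0.8616, 0.0852], [0.4613, 0.7278, -0.5075, 1.0181], [0.0, 0.0, 0.0, 1.0]]}
top {'fx': 359.2579, 'fy': 359.2579, 'cx': 259.3701, 'cy': 190.8267, 'D': [-0.0671, 0.0, 0.0, 0.0, 0.0], 'view': [[-0.0073, -1.0, 0.0065, -0.2505], [-0.9824, 0.0059, -0.1866, 0.4633], [0.1866, -0.0077, -0.9824, 0.8455], [0.0, 0.0, 0.0, 1.0]]}
```

View pics/top0.png

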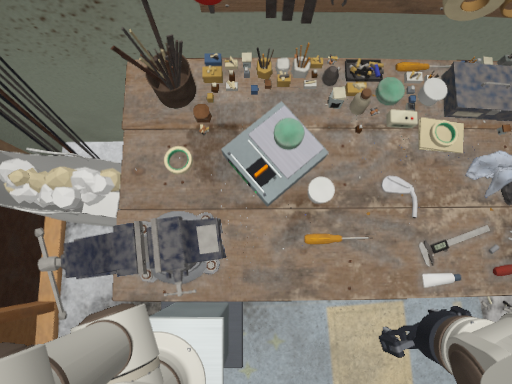

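View pics/scene0.png

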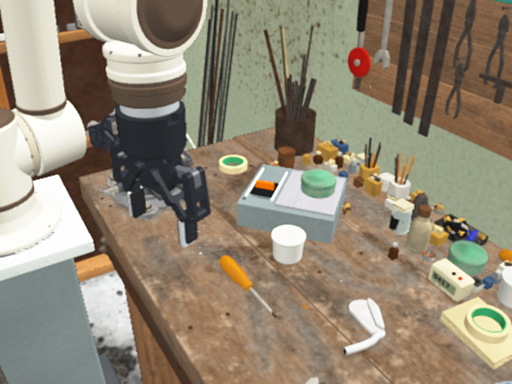

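The top view shows the scale around (274,151), turned about 40°. The orange rib is at (262,170), tin (288,132), tub (321,190), tape (178,159) and screwdriver (335,238). The scene view shows the same layout, with the gripper hanging clear.

```bash
cat > h.py <<'E'
import cv2,numpy as np
from workcell import monitor,camera,get_calibration
def ray(c,px):
    K=np.array([[c['fx'],0,c['cx']],[0,c['fy'],c['cy']],[0,0,1]])
    u=cv2.undistortPoints(np.float64(px).reshape(-1,1,2),K,np.array(c['D'],float))[:,0]
    V=np.array(c['view']);R=V[:3,:3]
    return -R.T@V[:3,3],np.c_[u,np.ones(len(u))]@R
def plane(c,px,z):
    o,d=ray(c,px);return o+d*((z-o[2])/d[:,2])[:,None]
def proj(c,P):
    K=np.array([[c['fx'],0,c['cx']],[0,c['fy'],c['cy']],[0,0,1]]);V=np.array(c['view'])
    return cv2.projectPoints(np.float64(P).reshape(-1,3),cv2.Rodrigues(V[:3,:3])[0],V[:3,3],K,np.array(c['D'],float))[0][:,0]
def orange(im,box):
    hsv=cv2.cvtColor(im,cv2.COLOR_RGB2HSV);m=cv2.inRange(hsv,(5,170,150),(22,255,255))
    x0,y0,x1,y1=box;k=np.zeros_like(m);k[y0:y1,x0:x1]=m[y0:y1,x0:x1];return k
E
python3 - <<'E'
from h import *
t=np.load("pics/top0.npy");s=np.load("pics/scene0.npy");ct,cs=get_calibration("top"),get_calibration("scene")
for im,c,b in((t,ct,(240,150,290,190)),(s,cs,(245,170,290,200))):
    m=orange(im,b);ys,xs=np.nonzero(m);print(len(xs),xs.mean(),ys.mean());print(cv2.minAreaRect(np.c_[xs,ys].astype(np.float32)));print(plane(c,[[xs.mean(),ys.mean()]],.077))
cr=t[95:210,210:340];cv2.imwrite("pics/c.png",cv2.cvtColor(cv2.resize(cr,None,fx=5,fy=5,interpolation=cv2.INTER_CUBIC),cv2.COLOR_RGB2BGR))
E
```

```text
58 260.8448275862069 170.1551724137931
((260.7561340332031, 170.19512939453125), (3.4358229637145996, 16.24207305908203), 51.34019470214844)
[[ 0.50617336 -0.25722837  0.077     ]]
133 264.593984962406 184.796992481203
((264.4679870605469, 184.67599487304688), (18.514646530151367, 7.244861125946045), 10.30484676361084)
[[ 0.50089153 -0.26258826  0.077     ]]
```

View pics/c.png

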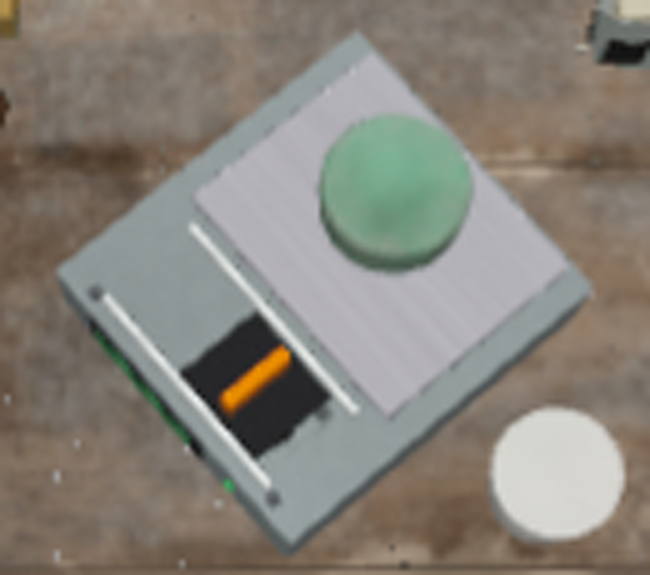

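The crop shows the scale's deck corners at crop pixels (359,32), (592,290), (288,548) and (60,272). The cover is near-shut between the rails, and the tin sits towards the right rear.

```bash
cat > fr.py <<'E'
from h import *
from scipy.spatial.transform import Rotation as Ro
def toscale(P,o,psi):
    c,s=np.cos(psi),np.sin(psi);d=np.array(P)[...,:2]-o;return np.stack([d@[c,s],d@[-s,c]],-1)
def toworld(p,o,psi):
    c,s=np.cos(psi),np.sin(psi);return o+np.array(p)@np.array([[c,s],[-s,c]])
E
python3 - <<'E'
from fr import *
ct,cs=get_calibration("top"),get_calibration("scene")
q=lambda a:np.array(a)/5+[210-.4,95-.4]
C=plane(ct,q([[359,32],[592,290],[288,548],[60,272]]),.06)[:,:2]
L=np.array([[.1,.09],[.1,-.09],[-.1,-.09],[-.1,.09]])
print(C.round(4),[np.linalg.norm(C[i]-C[i-1]).round(4) for i in range(4)])
z=(C-C.mean(0))@[1,1j];l=L@[1,1j];psi=np.angle((np.conj(l)*z).sum());o=C.mean(0)
print(o,np.degrees(psi))
print("rib",toscale(plane(ct,[[260.84,170.16]],.0775),o,psi),toscale(plane(cs,[[264.6,184.8]],.076),o,psi))
print("tin",toscale(plane(ct,q([[396,185]]),.098),o,psi),"tub",toscale(plane(ct,q([[558,473]]),.05),o,psi))
for n in(-.03,.03):print(toworld([-.062,n],o,psi))
# rail ends check
print(toscale(plane(ct,q([[192,226],[356,411],[105,295],[269,488]]),.066),o,psi))
E
```

```text
[[ 0.6931 -0.3117]
 [ 0.5547 -0.4253]
 [ 0.4257 -0.2721]
 [ 0.5653 -0.1601]] [np.float64(0.1983), np.float64(0.1791), np.float64(0.2003), np.float64(0.179)]
[ 0.55968556 -0.29232777] -50.350254927891235
rib [[-0.06127216 -0.01889956]] [[-0.06087421 -0.02467777]]
tin [[0.04847027 0.00721596]] tub [[ 0.02656885 -0.14661599]]
[ 0.49702502 -0.26373306]
[ 0.54322259 -0.2254475 ]
[[-0.03370267  0.06318571]
 [-0.03278299 -0.06073734]
 [-0.08936792  0.06331177]
 [-0.08987736 -0.06263979]]
```

Request:
carry_out:
  targets: "0 0 0 0 0 1 -1;0 0 0 0 0 1 -1;0 0 0 0 0 1 -1;0 0 0 0 0 1 -1;0 0 0 0 0 1 -1;0 0 0 0 0 1 -1;0 0 0 0 0 1 -1;0 0 0 0 0 1 -1"
  newtons: 30

```text
time: 0.77
ee_pos: [0.175, -0.5214, 0.4042]
tcp_rot: [-180.0, 0.0, -27.6]
wrist_force: [-0.4, -0.3, 0.4]
opening: 0.0
grasp_force: 0.0
```

Request:
carry_out:
  targets: "0 0 0 0 0 1 -1;0 0 0 0 0 1 -1;0 0 0 0 0 1 -1;0 0 0 0 0 1 -1;0 0 0 0 0 0 -1;0 0 0 0 0 0 -1;0 0 0 0 0 0 -1;0 0 0 0 0 0 -1"

```text
time: 1.43
ee_pos: [0.175, -0.5214, 0.4046]
tcp_rot: [-180.0, 0.0, -50.1]
wrist_force: [0.6, 0.5, -0.2]
opening: 0.0001
grasp_force: 0.0
```

```bash
cat >> fr.py <<'E'
O=np.array([.55969,-.29233]);PSI=np.radians(-50.35)
def go(p,ztip,tl=.173):
    "error to scale-frame tip point, in tool axes, units"
    s=monitor.get_obs();R=Ro.from_euler('xyz',s['tcp_rot'],degrees=True)
    G=Ro.from_euler('xyz',[180,0,np.degrees(PSI)],degrees=True)
    t=np.r_[toworld(p,O,PSI),ztip+tl]
    tip=s['ee_pos']+R.apply([0,0,tl])
    print("t",round(s['time'],2),"tip scale",(toscale(tip,O,PSI)*1e3).round(1),"z",round(tip[2]*1e3,1),"open",s['opening'],"F",s['wrist_force'].round(1))
    print("shift",(R.inv().apply(t-s['ee_pos'])/.04).round(3),"turn",((R.inv()*G).as_rotvec()/.1).round(3),"q",s['q'].round(0))
E
python3 -c "
from fr import *
go([-.062,-.058],.232)"
```

```text
t 1.43 tip scale [ -69.1 -442.4] z 231.6 open 0.0001427822481545603 F [ 0.6  0.5 -0.2]
shift [ 0.224 -9.609 -0.01 ] turn [-0.001  0.002  0.049] q [-71.   5.  10.  95.  -0. 159.]
```

The last joint would wind past its range on this yaw, so I'll unwind by a half turn. The grasp is the same that way, and tool y then equals scale +y.

Request:
carry_out:
  targets: "0 0 0 0 0 -1 -1;0 0 0 0 0 -1 -1;0 0 0 0 0 -1 -1;0 0 0 0 0 -1 -1;0 0 0 0 0 -1 -1;0 0 0 0 0 -1 -1;0 0 0 0 0 -1 -1;0 0 0 0 0 -1 -1"

```text
time: 2.1
ee_pos: [0.175, -0.5214, 0.4046]
tcp_rot: [-180.0, 0.0, -4.0]
wrist_force: [0.3, 0.7, 0.0]
opening: 0.0003
grasp_force: 0.0
```

Request:
carry_out:
  targets: "0 0 0 0 0 -1 -1;0 0 0 0 0 -1 -1;0 0 0 0 0 -1 -1;0 0 0 0 0 -1 -1;0 0 0 0 0 -1 -1;0 0 0 0 0 -1 -1;0 0 0 0 0 -1 -1;0 0 0 0 0 -1 -1"

```text
time: 2.77
ee_pos: [0.175, -0.5214, 0.4047]
tcp_rot: [-180.0, -0.0, 41.9]
wrist_force: [1.4, 0.5, -1.0]
opening: 0.0001
grasp_force: 0.0
```

Request:
carry_out:
  targets: "0 0 0 0 0 -1 -1;0 0 0 0 0 -1 -1;0 0 0 0 0 -1 -1;0 0 0 0 0 -1 -1;0 0 0 0 0 -1 -1;0 0 0 0 0 -1 -1;0 0 0 0 0 -1 -1;0 0 0 0 0 -1 -1"

```text
time: 3.43
ee_pos: [0.175, -0.5214, 0.4046]
tcp_rot: [-180.0, -0.0, 87.7]
wrist_force: [0.2, -0.6, -0.0]
opening: -0.0001
grasp_force: 0.0
```

Request:
carry_out:
  targets: "0 0 0 0 0 -1 -1;0 0 0 0 0 -1 -1;0 0 0 0 0 -1 -1;0 0 0 0 0 -1 -1;0 0 0 0 0 -1 -1;0 0 0 0 0 -1 -1;0 0 0 0 0 -1 -1;0 0 0 0 0 -0.4 -1"

```text
time: 4.1
ee_pos: [0.175, -0.5214, 0.4046]
tcp_rot: [180.0, -0.0, 130.1]
wrist_force: [-0.4, -0.3, 0.9]
opening: 0.0001
grasp_force: 0.0
```

```bash
sed -i 's/np.degrees(PSI)\]/np.degrees(PSI)+180]/' fr.py; python3 -c "
from fr import *
go([-.062,-.058],.15)"
```

```text
t 4.1 tip scale [ -69.1 -442.4] z 231.6 open 6.359567942509987e-05 F [-0.4 -0.3  0.9]
shift [-0.259  9.607  2.041] turn [ 0.    -0.001  0.084] q [-71.   5.  10.  95.  -0. -22.]
```

Request:
carry_out:
  targets: "-0.03 0.8 0 0 0 0 -1;-0.03 0.8 0 0 0 0 -1;-0.03 0.8 0 0 0 0 -1;-0.03 0.8 0 0 0 0 -1;-0.03 0.8 0 0 0 0 -1;-0.03 0.8 0 0 0 0 -1;-0.03 0.8 0 0 0 0 -1;-0.03 0.8 0 0 0 0 -1"

```text
time: 4.77
ee_pos: [0.3791, -0.3641, 0.4048]
tcp_rot: [180.0, 0.0, 129.8]
wrist_force: [-0.2, -0.8, 1.1]
opening: 0.0001
grasp_force: 0.0
```

Request:
carry_out:
  targets: "-0.02 0.8 0 0 0 0 -1;0 0.8 0 0 0 0 -1;0 0.8 0.2 0 0 0 -1;0 0.8 0.3 0 0 0 -1;0 0 0.5 0 0 0 -1;0 0 0.5 0 0 0 -1;0 0 0.5 0 0 0 -1;0 0 0 0 0 0 -1"

```text
time: 5.43
ee_pos: [0.4767, -0.2835, 0.3206]
tcp_rot: [-179.9, -0.3, 129.8]
wrist_force: [-0.6, 0.5, -0.2]
opening: -0.0001
grasp_force: 0.0
```

```bash
python3 - <<'E'
from fr import *
go([-.062,-.058],.069)
c=get_calibration("wrist");im=camera("wrist");np.save("pics/w1.npy",im)
b=cv2.cvtColor(im,cv2.COLOR_RGB2BGR);cv2.imwrite("pics/w1.png",b)
m=orange(im,(0,0,512,384));n,l,st,ce=cv2.connectedComponentsWithStats(m)
for i in range(1,n):
    if st[i,4]>80: print(st[i],ce[i],toscale(plane(c,[ce[i]],.0795),O,PSI))
print(proj(c,[[*toworld([-.062,-.021],O,PSI),.0795]]))
E
```

```text
t 5.43 tip scale [-60.7 -58.6] z 147.6 open -0.0001484864466333762 F [-0.6  0.5 -0.2]
shift [0.045 0.01  1.965] turn [-0.02  -0.054  0.031] q [-31.   5.   1.  86.  -0.  19.]
[301 171  11  48 352] [305.86931818 190.99715909] [[-0.06857214 -0.02006589]]
[[304.25144767 199.13105285]]
```

View pics/w1.png

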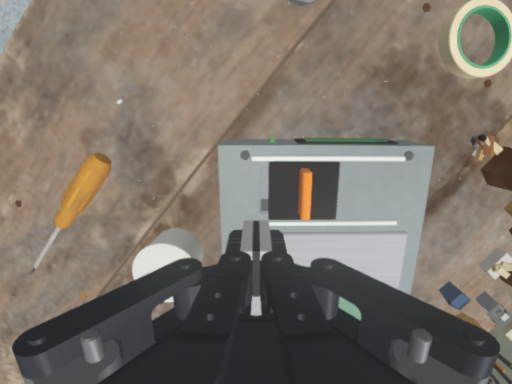

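The wrist view shows the rib at (306,191), the cover about 8–10 mm ajar, and the closed fingertips at (257,225). I'll check the frame with the deck's front corners at (219,146) and (433,145).

```bash
python3 - <<'E'
from fr import *
c=get_calibration("wrist")
s=monitor.get_obs();print(s['ee_pos'],s['tcp_rot'],s['time'])
print(toscale(plane(c,[[219,146],[433,145]],.06),O,PSI))
print(toscale(plane(c,[[251,158],[408,158],[250,224],[397,223]],.066),O,PSI))
print(toscale(plane(c,[[302,170],[312,170],[301,220],[311,220]],.0795),O,PSI))
print(toscale(plane(c,[[250,222],[266,222]],s['ee_pos'][2]-.173),O,PSI), proj(c,s['ee_pos']-[0,0,.173]),proj(c,s['ee_pos']-[0,0,.186]))
E
```

```text
[ 0.47672678 -0.28373619  0.32295196] [-179.93150117   -0.19460086  129.78558805] 5.4833
[[-0.09966383 -0.08882805]
 [-0.10199181  0.08984738]]
[[-0.0907819  -0.06258419]
 [-0.09167196  0.0660479 ]
 [-0.0338633  -0.06352939]
 [-0.03458146  0.06445088]]
[[-0.08385819 -0.02337424]
 [-0.08389319 -0.0156903 ]
 [-0.04297156 -0.02229312]
 [-0.04297173 -0.01422452]]
[[-0.06973348 -0.06174683]
 [-0.06975874 -0.05316461]] [[256.18772676 239.36203731]] [[256.16718919 229.7616741 ]]
```

Request:
carry_out:
  targets: "0 0 0.26 0 0 0 -1;0 0 0.26 0 0 0 -1;0 0 0.26 0 0 0 -1;0 0 0.26 0 0 0 -1;0 0 0.26 0 0 0 -1;0 0 0.26 0 0 0 -1;0 0 0.26 0 0 0 -1;0 0 0 0 0 0 -1"

```text
time: 6.15
ee_pos: [0.4765, -0.2838, 0.2492]
tcp_rot: [-179.9, -0.2, 129.7]
wrist_force: [-0.6, 0.7, 0.5]
opening: 0.0002
grasp_force: 0.0
```

```bash
python3 - <<'E'
from fr import *
go([-.062,-.058],.069)
c=get_calibration("scene");im=camera("scene")
x,y=proj(c,[[*toworld([-.062,-.058],O,PSI),.075]])[0].astype(int);print(x,y)
for tl in(.173,.186):
    s=monitor.get_obs();print(proj(c,s['ee_pos']-[0,0,tl])-[x-60,y-50])
b=cv2.cvtColor(im[y-50:y+40,x-60:x+60],cv2.COLOR_RGB2BGR);cv2.imwrite("pics/s2.png",cv2.resize(b,None,fx=6,fy=6,interpolation=cv2.INTER_CUBIC))
E
```

```text
t 6.15 tip scale [-60.2 -58.8] z 76.2 open 0.00021077192246034095 F [-0.6  0.7  0.5]
shift [0.059 0.015 0.179] turn [-0.011 -0.031  0.01 ] q [-31.   6.  -7.  78.  -0.  20.]
259 192
[[61.46106249 50.19224315]]
[[61.34169777 55.53080089]]
```

View pics/s2.png

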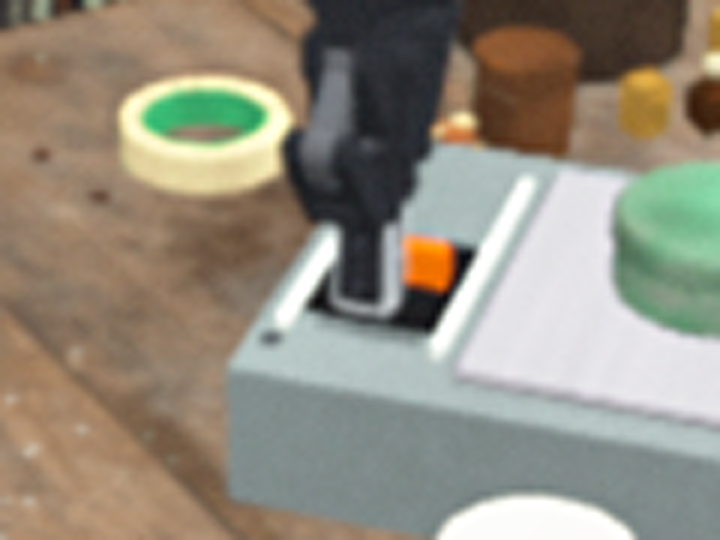

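The scene crop shows the fingertips just above the deck, between the rails and in front (-y) of the rib. The tip height agrees with 173 mm. Next I lower 6 mm and push.

Request:
carry_out:
  targets: "0.05 0 0.15 0 0 0 -1;0 0.24 0 0 0 0 -1;0 0.24 0 0 0 0 -1;0 0.24 0 0 0 0 -1;0 0.24 0 0 0 0 -1;0 0.24 0 0 0 0 -1;0 0.24 0 0 0 0 -1;0 0.24 0 0 0 0 -1"

```text
time: 6.87
ee_pos: [0.5284, -0.2389, 0.2464]
tcp_rot: [180.0, 0.0, 129.7]
wrist_force: [-0.4, -1.1, 5.5]
opening: 0.0002
grasp_force: 3.1
```

```bash
cat > look.py <<'E'
from fr import *
go([-.062,.010],.069)
for n,z,b in(("top",.0775,(225,135,300,190)),("scene",.072,(225,150,300,215))):
    c=get_calibration(n);im=camera(n);m=orange(im,b);ys,xs=np.nonzero(m)
    print(n,len(xs),toscale(plane(c,[[xs.mean(),ys.mean()]],z),O,PSI) if len(xs) else '')
cv2.imwrite("pics/last.png",cv2.cvtColor(im,cv2.COLOR_RGB2BGR))
E
python3 look.py
```

```text
t 6.87 tip scale [-61.   10.1] z 73.4 open 0.00023186578860176092 F [-0.4 -1.1  5.5]
shift [ 0.022 -0.001  0.11 ] turn [0.003 0.006 0.013] q [-24.   9.  -3.  78.  -0.  26.]
top 0 
scene 48 [[-0.05857687  0.02380584]]
```

Request:
carry_out:
  targets: "0 0 -0.05 0 0 0 -1;0 0.04 0 0 0 0 -1;0 0.04 0 0 0 0 -1;0 0.04 0 0 0 0 -1;0 0.04 0 0 0 0 -1;0 0 0 0 0 0 -1;0 0 0 0 0 0 -1;0 0 0 0 0 0 -1"

```text
time: 7.63
ee_pos: [0.5324, -0.2355, 0.2478]
tcp_rot: [180.0, -0.0, 129.7]
wrist_force: [-0.9, 0.0, 0.2]
opening: 0.0
grasp_force: 0.0
```

```bash
python3 look.py;python3 -c "
import cv2;i=cv2.imread('pics/last.png')[130:230,200:320];cv2.imwrite('pics/last2.png',cv2.resize(i,None,fx=5,fy=5))"
```

```text
t 7.63 tip scale [-61.2  15.3] z 74.8 open 4.0375863257055404e-05 F [-0.9  0.   0.2]
shift [ 0.022 -0.131  0.144] turn [ 0.002 -0.002  0.009] q [-24.   9.  -3.  78.   0.  26.]
top 0 
scene 48 [[-0.05803207  0.02538299]]
```

View pics/last2.png

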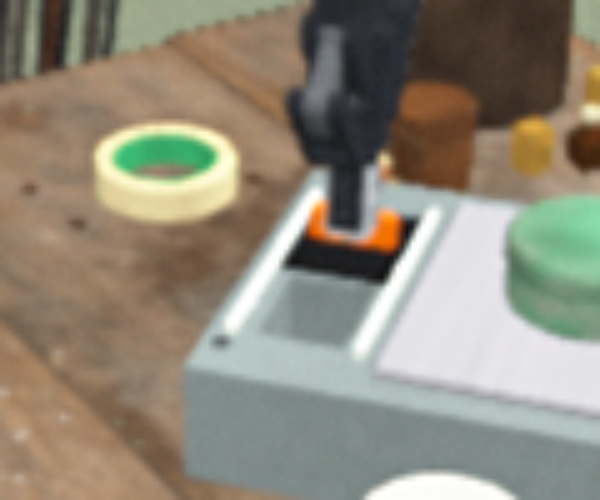

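The scene crop shows the cover pushed well back and most of the well exposed, with the finger on the rib's near face. The cover's near edge runs from about (288,268) to (385,283) in the crop.

```bash
python3 - <<'E'
from fr import *
c=get_calibration("scene")
q=lambda a:np.array(a)/5+[200-.4,130-.4]
print("cover edge",toscale(plane(c,q([[300,268],[385,283]]),.0645),O,PSI))
print("well near/far edge",toscale(plane(c,q([[260,335],[350,347],[375,283]]),.06),O,PSI))
print("rib bottom edge",toscale(plane(c,q([[312,240],[390,252]]),.0645),O,PSI),"rib top",toscale(plane(c,q([[312,205],[395,215]]),.0795),O,PSI))
E
```

```text
cover edge [[-0.07866078 -0.00309814]
 [-0.04012639 -0.00308093]]
well near/far edge [[-0.07991996 -0.05427361]
 [-0.04152827 -0.05079623]
 [-0.04616147  0.00279643]]
rib bottom edge [[-0.08107717  0.02212011]
 [-0.04537642  0.02341042]] rib top [[-0.08287954  0.0268431 ]
 [-0.04562943  0.03037275]]
```

Request:
carry_out:
  targets: "0 0.04 0 0 0 0 -1;0 0.04 0 0 0 0 -1;0 0.04 0 0 0 0 -1;0 0.04 0 0 0 0 -1;0 0 0 0 0 0 -1;0 0 0 0 0 0 -1;0 0 0 0 0 0 -1;0 0 0 0 0 0 -1"

```text
time: 8.4
ee_pos: [0.5366, -0.2321, 0.2478]
tcp_rot: [-179.8, -0.0, 129.6]
wrist_force: [-6.6, -7.0, 2.0]
opening: 0.0002
grasp_force: 4.9
```

```bash
python3 look.py
```

```text
t 8.4 tip scale [-61.2  20.1] z 74.8 open 0.0001766704924561714 F [-6.6 -7.   2. ]
shift [ 0.021 -0.266  0.146] turn [-0.032 -0.001 -0.001] q [-23.  10.  -2.  78.  -0.  27.]
top 0 
scene 51 [[-0.05786762  0.02956029]]
```

A force of about 10 N against the stop means the cover is fully open. I'll back off, lift, and move over the well.

Request:
carry_out:
  targets: "0 -0.1 0 0 0 0 -1;0 -0.05 -0.2 0 0 0 -1;0.02 -0.2 -0.3 0 0 0 -1;0 -0.3 0 0 0 0 -1;0 -0.3 0 0 0 0 -1;0 -0.34 0 0 0 0 -1;0 0 0 0 0 0 -1;0 0 0 0 0 0 -1"

```text
time: 9.17
ee_pos: [0.4962, -0.2646, 0.2677]
tcp_rot: [180.0, -0.0, 129.6]
wrist_force: [-0.1, -0.1, 0.4]
opening: 0.0002
grasp_force: 0.0
```

```bash
python3 - <<'E'
from fr import *
go([-.062,-.030],.040)
c=get_calibration("wrist");im=camera("wrist");cv2.imwrite("pics/w3.png",cv2.cvtColor(im,cv2.COLOR_RGB2BGR))
hsv=cv2.cvtColor(im,cv2.COLOR_RGB2HSV);m=cv2.inRange(hsv,(100,120,60),(130,255,255));ys,xs=np.nonzero(m)
print(len(xs)); 
if len(xs): print(toscale(plane(c,[[xs.min(),ys.mean()],[xs.max(),ys.mean()],[xs.mean(),ys.min()]],.034),O,PSI))
E
```

```text
t 9.17 tip scale [-61.9 -31.2] z 94.7 open 0.0001869021297875596 F [-0.1 -0.1  0.4]
shift [0.003 0.031 1.368] turn [ 0.    -0.002 -0.008] q [-28.   6.  -4.  80.   0.  22.]
789
[[-0.06505456 -0.04149774]
 [-0.06504068 -0.01827872]
 [-0.07599851 -0.02971418]]
```

View pics/w3.png

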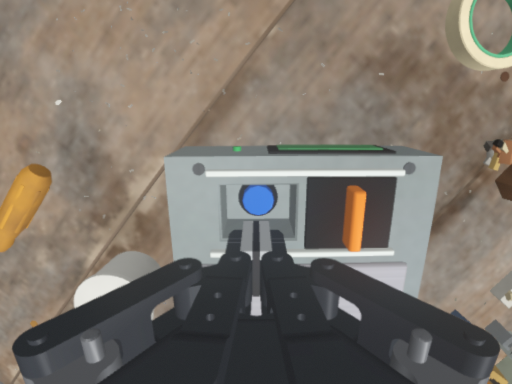

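The wrist view shows the well fully free and the blue key at (258,199), centred at scale (-64,-30) mm. The tip is aligned over it.

Request:
carry_out:
  targets: "0.03 0.03 0.2 0 0 0 -1;0 0 0.2 0 0 0 -1;0 0 0.2 0 0 0 -1;0 0 0.2 0 0 0 -1;0 0 0.2 0 0 0 -1;0 0 0.2 0 0 0 -1;0 0 0.15 0 0 0 -1;0 0 0 0 0 0 -1"

```text
time: 9.88
ee_pos: [0.4969, -0.2619, 0.2121]
tcp_rot: [-180.0, -0.1, 129.7]
wrist_force: [-0.3, 0.1, 0.4]
opening: -0.0002
grasp_force: 0.0
```

Request:
carry_out:
  targets: "0 0 0.05 0 0 0 -1;0 0 0.05 0 0 0 -1;0 0 0.05 0 0 0 -1;0 0 0.05 0 0 0 -1;0 0 0.05 0 0 0 -1;0 0 0.05 0 0 0 -1;0 0 0 0 0 0 -1;0 0 0 0 0 0 -1"

```text
time: 10.55
ee_pos: [0.4974, -0.2622, 0.2022]
tcp_rot: [180.0, 0.0, 129.7]
wrist_force: [0.5, -0.3, 4.7]
opening: 0.0001
grasp_force: 2.2
```

Request:
carry_out:
  targets: "0 0 0.05 0 0 0 -1;0 0 0.04 0 0 0 -1;0 0 0 0 0 0 -1;0 0 0 0 0 0 -1;0 0 0 0 0 0 -1;0 0 0 0 0 0 -1;0 0 0 0 0 0 -1;0 0 0 0 0 0 -1"

```text
time: 11.22
ee_pos: [0.4973, -0.2621, 0.2012]
tcp_rot: [180.0, 0.1, 129.7]
wrist_force: [-8.7, 4.2, 25.4]
opening: -0.0002
grasp_force: 12.1
```

The key has bottomed at 25 N. I'll hold a little longer, then lift out.

Request:
carry_out:
  targets: "0 0 0 0 0 0 -1;0 0 0 0 0 0 -1;0 0 0 0 0 0 -1;0 0 -0.2 0 0 0 -1;0 0 -0.4 0 0 0 -1;0 0 -0.5 0 0 0 -1;0 0 -0.5 0 0 0 -1;0 0 -0.3 0 0 0 -1"

```text
time: 11.88
ee_pos: [0.4974, -0.2622, 0.2761]
tcp_rot: [180.0, 0.1, 129.7]
wrist_force: [0.7, 0.8, -0.1]
opening: -0.0003
grasp_force: 0.0
```

Request:
carry_out:
  targets: "0 0.4 0 0 0 0 -1;0 0.4 0 0 0 0 -1;0 0.4 0 0 0 0 -1;0 0.4 0 0 0 0 -1;0 0.4 0 0 0 0 -1;0 0.15 0 0 0 0 -1;0 0 0 0 0 0 -1;0 0 0 0 0 0 -1"

```text
time: 12.55
ee_pos: [0.5636, -0.2069, 0.2739]
tcp_rot: [-180.0, -0.0, 129.8]
wrist_force: [-0.2, -0.1, -0.0]
opening: -0.0
grasp_force: 0.0
```

```bash
python3 -c "
from fr import *
go([-.062,.055],.0735)"
```

```text
t 12.55 tip scale [-63.4  57.4] z 100.9 open -2.8694202893690794e-05 F [-0.2 -0.1 -0. ]
shift [-0.032 -0.062  0.685] turn [-0.006 -0.006  0.019] q [-20.  11.   3.  81.  -0.  30.]
```

Request:
carry_out:
  targets: "-0.03 0 0.2 0 0 0 -1;0 0 0.25 0 0 0 -1;0 0 0.22 0 0 0 -1;0 -0.1 0 0 0 0 -1;0 -0.2 0 0 0 0 -1;0 -0.2 0 0 0 0 -1;0 -0.2 0 0 0 0 -1;0 -0.2 0 0 0 0 -1"

```text
time: 13.22
ee_pos: [0.5358, -0.2317, 0.2479]
tcp_rot: [180.0, 0.0, 129.7]
wrist_force: [1.5, 0.8, -1.8]
opening: 0.0
grasp_force: 0.9
```

Request:
carry_out:
  targets: "0 -0.2 0 0 0 0 -1;0 -0.2 0 0 0 0 -1;0 -0.2 0 0 0 0 -1;0 -0.2 0 0 0 0 -1;0 -0.13 0 0 0 0 -1;0 0 0 0 0 0 -1;0 0 0 0 0 0 -1;0 0 0 0 0 0 -1"

```text
time: 13.88
ee_pos: [0.5078, -0.2548, 0.2474]
tcp_rot: [-180.0, -0.0, 129.7]
wrist_force: [-0.5, -0.4, -0.5]
opening: -0.0001
grasp_force: 0.0
```

```bash
python3 look.py
```

```text
t 13.88 tip scale [-62. -16.] z 74.4 open -8.500780825472294e-05 F [-0.5 -0.4 -0.5]
shift [0.001 0.65  0.134] turn [-0.003 -0.003  0.008] q [-27.   7.  -5.  78.  -0.  24.]
top 2 [[-0.0660612  -0.02891046]]
scene 145 [[-0.0631933  -0.02383285]]
```

Push on until it meets the stop.

Request:
carry_out:
  targets: "0 -0.05 0 0 0 0 -1;0 -0.05 0 0 0 0 -1;0 -0.04 0 0 0 0 -1;0 0 0 0 0 0 -1;0 0 0 0 0 0 -1;0 0 0 0 0 0 -1;0 0 0 0 0 0 -1;0 0 0 0 0 0 -1"

```text
time: 14.65
ee_pos: [0.5046, -0.2575, 0.2474]
tcp_rot: [179.8, -0.0, 129.8]
wrist_force: [9.0, 7.6, -3.7]
opening: -0.0
grasp_force: 5.9
```

The stop resists with 12 N, so the cover is shut. I'll back off, lift well clear, and check.

Request:
carry_out:
  targets: "0 0.1 0 0 0 0 -1;0 0.1 0 0 0 0 -1;0 0 -0.3 0 0 0 -1;0 0 -0.6 0 0 0 -1;0 0 -0.7 0 0 0 -1;0 0 -0.7 0 0 0 -1;0 0 -0.7 0 0 0 -1;0 0 0 0 0 0 -1"

```text
time: 15.32
ee_pos: [0.5098, -0.2535, 0.3745]
tcp_rot: [179.8, 0.4, 129.7]
wrist_force: [1.2, -0.1, 0.9]
opening: 0.0002
grasp_force: 0.0
```

```bash
python3 - <<'E'
from fr import *
go([-.062,.010],.069)
c=get_calibration("wrist");im=camera("wrist");m=orange(im,(220,100,400,300))
cv2.imwrite("pics/w5.png",cv2.cvtColor(im,cv2.COLOR_RGB2BGR))
ys,xs=np.nonzero(m);print(len(xs),toscale(plane(c,[[xs.mean(),ys.mean()]],.0775),O,PSI))
E
```

```text
t 15.32 tip scale [-60.4 -13.2] z 201.5 open 0.00015316818778525511 F [ 1.2 -0.1  0.9]
shift [0.032 0.582 3.315] turn [0.03  0.077 0.008] q [-26.   7.   9.  91.  -0.  24.]
320 [[-0.06574142 -0.02941426]]
```

View pics/w5.png

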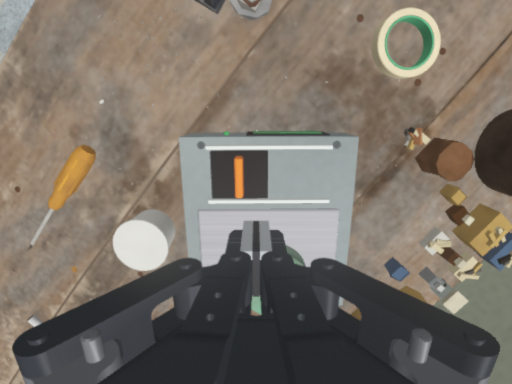

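The wrist view shows the cover shut over the well, with the rib at (239,177), or y = -29.4 mm in the scale's frame. The arm is clear, and the tin, tub, tape and screwdriver look undisturbed.

```bash
python3 -c "
from workcell import bot
print(bot.job_done())"
```

```text
the job is handed in; nothing more can be done
None
```

I pushed the cover fully open, held the tare key down at its stop for over half a second, pushed the cover shut again, and handed the job in at about 15 s; no verdict came back.

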